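Tighten the mill's dome nut in short wrench strokes

TASK

Use the box wrench to tighten the steel dome nut on the upturned brass mill clockwise (seen from above) until it comes up fully home against its stop. The red guard blocks the swing, so lift the wrench off and reseat it for another stroke. Finish with the wrench sitting flat down over the nut and let go of it; do not touch the nut with the robot itself, and leave the funnel, the knob cap and the canister where they stand.

Things in the scene. Friction and masses are not known exactly. Their poses are not given: they have to be found in the camera images.
- station: Fixed station: oak-look ledge 150 x 240 mm, red steel clamp and guard, and an upturned brass mill whose round foot (84 mm across) is uppermost. Origin on the counter under the mill's axis, z up. Its -x side, roughly towards the robot, is open; red guard walls close the other three. With the wrench seated, its handle can swing only about 50 degrees either side of the station's -x direction.
- seat (a point): Fixed point at the centre of the top face of the mill's foot, on the nut's axis, 150 mm above the counter. The seated wrench rests flat on this face. Axes as the station's.
- guard (a point): Middle of the top edge of the red guard's back wall (14 mm thick), station frame x = 63 mm, y = 0, z = 160 mm; axes as the station's. The two side walls (12 mm thick) are centred at y = +-115 mm, run from x = -72 to +70 mm and reach 164 mm above the counter: as high as the top of the seated wrench's handle.
- dome_nut (a point): Steel dome nut, turning with joint nut. Origin at the centre of its underside, at seat; z up. Hexagon 40 mm across flats (one pair facing along its x axis), 14 mm high, then a tapered dome 39 to 22 mm wide, top 32 mm above the origin. The wrench fits when its yaw equals this frame's yaw plus any multiple of 60 degrees; the play is about 12 degrees either way.
- nut (a joint): Turn of the nut in rad: 0 is fully home against a hard stop, negative is still to be tightened (about -2.13 to -1.66 at the start); grows clockwise seen from above. At 0 the dome_nut frame is turned 24 degrees clockwise from the station's. Stiff thread: takes about 0.8 N m either way (10 N at the wrench's tab) and stays where it is left; a wrench pressed hard against the stop can wedge and drag the nut back if it is swung back.
- wrench: Loose box wrench, about 0.3 kg, lying flat. Origin at the centre of the socket's underside, z up. Dark steel hexagonal socket, open right through, 44 mm across inner flats (one pair facing along x), 58 mm outside, 22 mm high. Blue handle along -x to x = -150 mm, 20 mm wide, 14 mm high, with a yellow upright grip tab. Centre of mass near x = -20 mm, in or by the socket.
- grip_tab (a point): Where to pinch the wrench's yellow tab: wrench frame x = -80 mm, y = 0, z = 40 mm, axes as the wrench's. The tab is centred here lengthwise: 40 mm long (x), 12 mm thick (y: pinch across it); it stands on the handle and its top is 60 mm above the wrench's underside.
- funnel: Loose glass funnel standing mouth down, 90 mm wide, 110 mm high; origin at the centre of its underside.
- knob_cap: Loose white porcelain knob cap, 68 mm wide, 68 mm high; origin at the centre of its underside.
- canister: Loose tin spice canister, 72 mm wide, 105 mm high; origin at the centre of its underside.
Not all that is in view belongs to the job. What is meant by the wrench is not green or white, and is the smaller of those in its own colour.

How it is judged (in metres and radians):
On the way, in this order (a step that is already met when the one before it is completed fails the run):
1. the wrench is seated over the nut, which is still far from home (horizontal distance between wrench and seat below 0.006 m and z of wrench in the frame of seat below 0.005 m and angle between wrench's own z axis and vertical below 0.12 rad and value of joint nut below -1.5 rad), for 0.1 s.
2. after a first stroke (nut less than 1.58 rad from home) the wrench is lifted at least 15 mm off its seat (value of joint nut between -1.58 and -0.12 rad and z of wrench in the frame of seat above 0.015 m), for 0.1 s.
At the end, for the whole second after the job is handed in: The nut is within 0.12 rad (7 degrees) of its stop; the wrench is at rest over the nut, within 6 mm of its axis, its underside less than 5 mm above the mill's foot and tilted less than 0.12 rad (value of joint nut above -0.12 rad and horizontal distance between wrench and seat below 0.006 m and z of wrench in the frame of seat below 0.005 m and angle between wrench's own z axis and vertical below 0.12 rad and linear speed of wrench below 0.02 m/s); the robot touches nothing.
It fails at once if the robot touches the nut itself (contact force between any of the fingers, the arm and nut_c0 above 0.5 N or contact force between any of the fingers, the arm and nut_c1 above 0.5 N or contact force between any of the fingers, the arm and nut_c2 above 0.5 N or contact force between any of the fingers, the arm and nut_c3 above 0.5 N).
It fails at once if the funnel is shifted more than 30 mm or tipped (distance of funnel from where it was at the start of the episode above 0.03 m or angle between funnel's own z axis and vertical above 0.4 rad).
It fails at once if the knob cap is shifted more than 30 mm or tipped (distance of knob_cap from where it was at the start of the episode above 0.03 m or angle between knob_cap's own z axis and vertical above 0.4 rad).
It fails at once if the canister is shifted more than 30 mm or tipped (distance of canister from where it was at the start of the episode above 0.03 m or angle between canister's own z axis and vertical above 0.4 rad).
It also fails if it takes over 59 s, if anything falls off the work surface, if the arm or the gripper's body presses on something with over 40 N, if the wrist force passes 120 N, or if a joint passes its speed limit or range.

ROBOT

A 6-joint arm with a two-finger parallel gripper is mounted at the origin on the work surface. World frame = base frame: x ahead of the robot, y to its left, z up, the work surface at z = 0. Lengths are in mm, angles in rad, forces in N, time in s.
With the tool pointing down it reaches from about 400 to 925 mm from the base axis. Payload 12.5 kg.
Tool frame: the origin (TCP) lies midway between the tips of the shut fingers; the grasp point (between the pads) lies 19 mm behind it (ctrl.tcp_to_grasp is the distance from the TCP to the grasp point, in mm); z points along the fingers, y is the line along which they close (so a half turn about z gives the same grasp; the last joint's range is limited). The gripper opens to 95 mm and grips with 3 to 60 N. Pads are 20 mm wide; open, the fingers measure 119 mm over their backs; the gripper's body (75 mm by 180 mm) begins 59 mm behind the grasp point.
Start: joints at [0.998, 0.491, 1.559, -0, 1.092, -0.106], TCP at [281.256, 558.159, 214.661] pointing down, gripper open.
Joint ranges: [-3.1, 3.1], [-0.84, 2.19], [0.05, 2.79], [-1.13, 4.28], [0.06, 2.93], [-2.69, 2.69]. Speed limits (rad/s): [2.22, 2.22, 2.79, 3.14, 3.14, 3.14].

INTERFACE

Orientations are given as a unit quaternion [x, y, z, w].
In Python, from rig import monitor, cams, job, ctrl gives the robot as it stands.
- The arm moves only by the tool carry_out, never from a script. Its argument "series" is a list that holds one entry, the list of rows, each a list of 4 numbers: the shift along the tool's x, y, z in cm, then the turn about the tool's z in degrees. A call has 1 to 10 rows; each row shifts and turns the commanded pose from where the row before left it, along the tool's axes as they then stand; what a row does not reach is not made up. A row lasts 1/8 s, in which the tool goes at most 62.5 mm and 10.7 degrees, less where a joint would pass 70% of its speed; a pose out of reach is approached as far as the arm can. A call is refused whole if a number of a shift passes 6.25 or a number of a turn 10.7, either way. A call with a gripper value outside its range is refused whole. "jaw" is the finger opening in cm, from 0 to 9.51, set as the call begins (left out, the last holds). The fingers move at their own pace and stop on an object; "newtons" is the grip in N (left out, the last holds). Time passes only in rows, so rows that do not move let the fingers close. It gives the time, the measured TCP pose, the force, the opening and the grip force at its end, in the units of the state.
- monitor.get_state(): the state, without advancing time (a new reading comes with each control period).
- cams.snapshot(name): name is "side" or "top" or "wrist"; returns a dict with "image" (420x560x3 uint8, red, green, blue), "z_map" (420x560 float32, mm along the optical axis (not along the pixel's ray), 0 where there is no reading), "vfov" (degrees; the focal length in pixels is half the picture's height over the tangent of half this angle, whatever the lens; pixels are square), "cx", "cy" (the principal point, pixels), "k1" (the pictures are not rectified: a ray, as slopes to the right and down, at radius r is drawn at 1 + k1 r^2 times it, then the intrinsics apply), "extrinsics" (4x4, takes a point from world to camera coordinates). Camera axes: x right, y down, z forward; pixel columns grow to the right and rows downward; lengths in mm; the calibration is good to about 2 mm. A picture is of the moment at which its call begins.
- job.finish_job(): hands the job in; it is judged then, once.
The state is a dict: "clock": time; "joint_positions": joint angles; "joint_vel": joint speeds; "joint_torque": joint torques, N m; "tcp_pos": TCP position; "ee_rot": TCP orientation; "contact_force": force on the tool from outside, world axes, zero at the start; "moment": the same for the moment, N m; "finger_gap": finger opening in mm; "gripper_force": force on a finger pad.
Only numpy, scipy, OpenCV 4.12 (cv2) and the standard library are available. Lean on these libraries where they do the work, as an engineer would, in place of code of your own. Each camera call takes 0.05 s, during which the arm holds its last target. There are 200 camera calls.

## Working session

There is one attempt and no reset: what is moved stays moved. The work goes in short steps, Python scripts to look and compute and a tool call to move; the robot and the scene stay as the last step left them, time stands still between calls to the robot, and variables do not carry over. Pictures are saved under pics/ and viewed, at most 10 in all, crops included, and the job is handed in when it is done.

Besides the shell and the picture viewer there is one more tool, called as name(argument=value, ...) on one line, values as JSON. carry_out: Moves the arm, as the interface text tells. Its arguments: {"type":"object","properties":{"series":{"type":"array"},"jaw":{"type":"number"},"newtons":{"type":"number"}},"required":["series"]}

```bash
ls; mkdir -p pics
cat > h.py <<'E'
import numpy as np, cv2
from rig import monitor, cams, job, ctrl
def snap(n):
    s=cams.snapshot(n); s['n']=n; return s
def save(s,f): cv2.imwrite('pics/'+f,cv2.cvtColor(s['image'],cv2.COLOR_RGB2BGR))
def K(s):
    f=210/np.tan(np.radians(s['vfov'])/2); return f
def ray(s,uv):
    f=K(s); uv=np.atleast_2d(uv).astype(float)
    d=(uv-[s['cx'],s['cy']])/f; p=d.copy()
    for _ in range(20): p=d/(1+s['k1']*(p**2).sum(1,keepdims=True))
    E=np.array(s['extrinsics']); R,t=E[:3,:3],E[:3,3]
    return -R.T@t, np.c_[p,np.ones(len(p))]@R   # dirs with unit depth
def plane(s,uv,z):
    c,d=ray(s,uv); return c+d*((z-c[2])/d[:,2])[:,None]
def pts(s,mask):
    v,u=np.nonzero(mask&(s['z_map']>0)); c,d=ray(s,np.c_[u,v]); return c+d*s['z_map'][v,u][:,None]
def tri(s1,a,s2,b):
    c1,d1=ray(s1,a);c2,d2=ray(s2,b);d1=d1[0];d2=d2[0]
    t=np.linalg.lstsq(np.c_[d1,-d2],c2-c1,rcond=None)[0]
    p,q=c1+t[0]*d1,c2+t[1]*d2; return (p+q)/2,np.linalg.norm(p-q)
def proj(s,P):
    P=np.atleast_2d(P);E=np.array(s['extrinsics']);q=P@E[:3,:3].T+E[:3,3];p=q[:,:2]/q[:,2:]
    return p*(1+s['k1']*(p**2).sum(1,keepdims=True))*K(s)+[s['cx'],s['cy']]
E
python3 - <<'E'
from h import *
st=monitor.get_state(); print(st)
ims=[]
for n in ['top','side','wrist']:
    s=snap(n); save(s,n+'0.png'); print(n,s['vfov'],s['k1'],np.round(ray(s,[[280,210]])[0]),np.round(ray(s,[[280,210]])[1],2))
E
```

```text
pics
{'clock': 0.0, 'joint_positions': array([ 9.98388541e-01,  4.91557881e-01,  1.55946373e+00, -4.89575614e-05,
        1.09172416e+00, -1.05573086e-01]), 'joint_vel': array([-0.00083288, -0.00041286,  0.00066147,  0.00055958, -0.0001745 ,
        0.00021648]), 'joint_torque': array([-3.87104534e-03, -6.12637424e+01, -2.58173704e+01,  6.91517699e-02,
        4.82294220e-02, -1.45891827e-04]), 'tcp_pos': array([281.12295788, 557.91689643, 214.05788437]), 'ee_rot': array([ 2.31292516e-01,  9.72884083e-01, -5.50968172e-04, -1.71245176e-04]), 'contact_force': array([ 0.42585701, -0.62060832,  0.12766315]), 'moment': array([ 0.01107155,  0.00419285, -0.01776455]), 'gripper_force': 0.0, 'finger_gap': 95.43034519789875}
top 48.54082365340524 -0.16371476111408037 [ 186.   60. 1663.] [[ 0.19  0.01 -0.98]]
side 56.18041306588111 -0.07289256466397295 [-134. -629. 1025.] [[ 0.48  0.54 -0.69]]
wrist 61.26939479079797 -0.08159408676353143 [217. 590. 385.] [[ 0.24 -0.12 -0.96]]
```

View pics/top0.png

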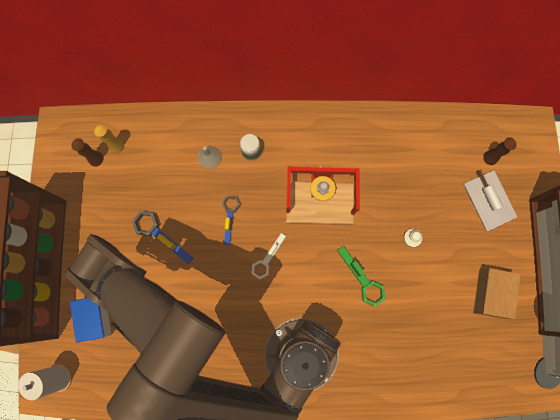

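View pics/side0.png

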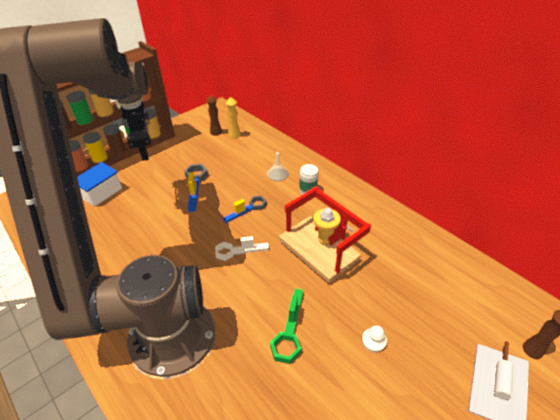

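The top view shows the small blue wrench with its socket at (232,204) and tab at about (228,224). The larger blue one, at (147,223), is a decoy. The station with the nut is at (323,188), the funnel at (209,157), the canister at (250,146) and the knob cap at (413,237). The side view shows the wrench at (240,209), with its socket at (258,202), and the nut at (327,215).

Run:
```python
from h import *
T=snap('top');S=snap('side')
def m(s,roi,lo,hi):
    h=cv2.cvtColor(s['image'],cv2.COLOR_RGB2HSV); k=cv2.inRange(h,lo,hi)>0
    r=np.zeros_like(k);x0,y0,x1,y1=roi;r[y0:y1,x0:x1]=1; return k&r
def cen(k): v,u=np.nonzero(k); return np.array([u.mean(),v.mean()]),len(u)
def rep(name,P): print(name,len(P),'med',np.round(np.median(P,0),1),'lo',np.round(np.percentile(P,3,axis=0),1),'hi',np.round(np.percentile(P,97,axis=0),1))
Y=((18,120,90),(35,255,255));B=((105,120,50),(125,255,255));R=((0,200,90),(5,255,255))
for n,s,roi in (('top',T,(212,190,246,250)),('side',S,(215,190,275,230))):
    for c,lab in ((Y,'tab'),(B,'blue')):
        k=m(s,roi,*c); print(n,lab,cen(k)); P=pts(s,k); rep('  ',P)
        if lab=='blue':
            d=P[:,:2]-P[:,:2].mean(0); w,V=np.linalg.eigh(d.T@d); print('  ax',V[:,1],np.degrees(np.arctan2(*V[::-1,1])))
    P=pts(s,m(s,roi,(0,0,0),(180,255,255))); q=P[P[:,2]>10]; rep('  allhi',q)
# whole wrench from depth
for n,s,roi in (('top',T,(280,160,366,230)),('side',S,(270,180,375,280))):
    k=m(s,roi,*R);P=pts(s,k);rep(n+' red',P)
    top=P[P[:,2]>150]; print(cv2.minAreaRect(top[:,:2].astype(np.float32)))
    k=m(s,roi,*Y);rep('  brass',pts(s,k)); P=pts(s,m(s,roi,(0,0,0),(180,255,255)))
    q=P[(P[:,2]>172)&(np.hypot(*(P[:,:2]-np.median(pts(s,k)[:,:2],0)).T)<30)]; rep('  nut',q)
for n,s in (('top',T),('side',S)):
    print(n,K(s))
ims=[cv2.resize(T['image'][120:260,190:370],(0,0),fx=4,fy=4,interpolation=cv2.INTER_CUBIC)]
cv2.imwrite('pics/c1.png',ims[0][:,:,::-1])
```

```text
top tab (array([226.96721311, 223.78688525]), 61)
   61 med [458.2 259.1  56.9] lo [440.1 254.6  13.7] hi [476.5 267.2  65.2]
top blue (array([228.14444444, 229.75555556]), 90)
   90 med [427.  260.   13.6] lo [397.4 248.3   2.7] hi [507.1 270.7  22.1]
  ax [-0.99541079  0.09569406] 174.50873161476827
  allhi 282 med [488.  258.4  19. ] lo [397.4 225.4  10.2] hi [566.8 279.5  62.5]
side tab (array([239.02962963, 205.31851852]), 135)
   133 med [457.3 255.7  39.3] lo [439.2 251.1  -1.3] hi [493.4 323.1  61.3]
side blue (array([236.96581197, 213.78632479]), 117)
   117 med [430.1 255.   10.5] lo [389.7 245.3   0.8] hi [504.7 269.1  16.1]
  ax [-0.99493739  0.1004967 ] 174.23222674825064
  allhi 348 med [471.1 256.1  19.5] lo [397.6 224.7  10.5] hi [562.6 276.   59.9]
top red 598 med [617.6 -80.6 160.8] lo [ 495.5 -189.    93. ] hi [630.7  49.3 168.5]
((561.1146850585938, -71.1423568725586), (240.5941619873047, 141.80154418945312), 88.95204162597656)
  brass 344 med [557.9 -66.6 149.4] lo [ 523.2 -105.2   42.8] hi [600.4 -31.2 156.9]
  nut 73 med [560.9 -68.7 179.7] lo [548.3 -82.5 172.9] hi [575.9 -55.8 187. ]
side red 1399 med [601.4 -96.2 145.9] lo [ 491.3 -192.2   30.5] hi [631.1  49.2 164.3]
((560.6668701171875, -71.04072570800781), (244.86167907714844, 145.74520874023438), 87.44290924072266)
  brass 1135 med [532.8 -81.7  40.7] lo [ 464.5 -180.6   34.8] hi [600.7  44.7 150.5]
  nut 36 med [553.2 -73.8 177.7] lo [547.  -85.3 172.7] hi [562.  -61.3 182.9]
top 465.73956829074666
side 393.45689945560247
```

View pics/c1.png

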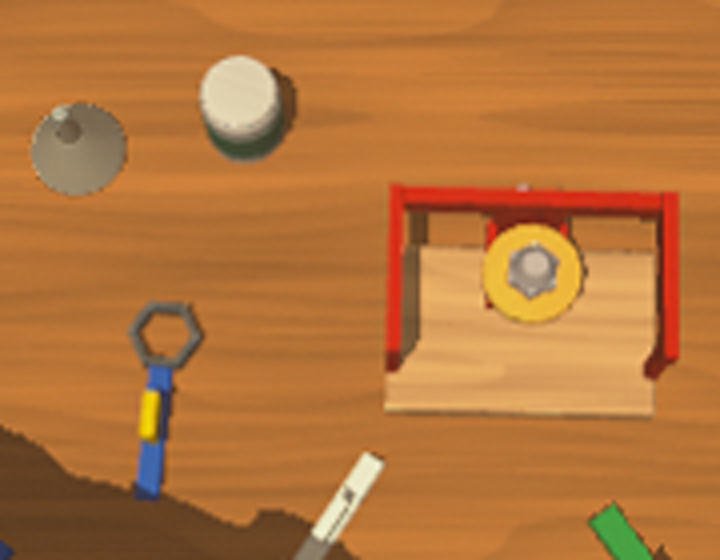

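```bash
cat > plan.py <<'E'
import numpy as np, json, os, sys
# commanded pose [x,y,z,psi] ; tool x=(cos psi,sin psi), tool y=(sin psi,-cos psi), z down; +turn lowers psi
def adv(c,r):
    x,y,z,p=c;a=np.radians(p);X=np.array([np.cos(a),np.sin(a)]);Y=np.array([np.sin(a),-np.cos(a)])
    d=10*(r[0]*X+r[1]*Y); return np.array([x+d[0],y+d[1],z-10*r[2],p-r[3]])
def rows(c,way):
    """way: list of absolute poses; returns rounded rows, final command"""
    out=[]
    for w in way:
        w=np.asarray(w,float);d=w-c;a=np.radians(c[3])
        dx=d[0]*np.cos(a)+d[1]*np.sin(a);dy=d[0]*np.sin(a)-d[1]*np.cos(a)
        r=[round(dx/10,2),round(dy/10,2),round(-d[2]/10,2),round(-d[3],1)]
        c=adv(c,r);out.append(r)
    return out,c
def lin(c,t,n): c=np.asarray(c,float);return [c+(np.asarray(t,float)-c)*(i+1)/n for i in range(n)]
def load(): return np.array(json.load(open('cmd.json')))
def go(way):
    o,c=rows(load(),way);json.dump(list(c),open('cmd.json','w'))
    for i in range(0,len(o),10): print(json.dumps(o[i:i+10]))
    print('cmd',np.round(c,2))
def sw(seat,th,z): # tool pose for wrench origin at seat xy, yaw th; 
    a=np.radians(th);return [seat[0]-80*np.cos(a),seat[1]-80*np.sin(a),z,th+180]
E
python3 - <<'E'
import json
from plan import *
json.dump([281.256,558.159,214.661,153.26],open('cmd.json','w'))
c=load();go(lin(c,[440,257,215,174.4],7)+[[440,257,215,174.4]]*2)
E
```

```text
[[-3.96, -2.82, -0.0, -3.0], [-3.81, -3.03, -0.01, -3.0], [-3.64, -3.22, -0.0, -3.1], [-3.47, -3.41, -0.01, -3.0], [-3.28, -3.59, -0.0, -3.0], [-3.09, -3.76, -0.01, -3.0], [-2.89, -3.91, -0.0, -3.0], [0.0, 0.0, -0.0, -0.0], [0.0, 0.0, -0.0, -0.0]]
cmd [440.02 256.98 214.96 174.36]
```

carry_out(series=[[[-3.96,-2.82,0,-3.0],[-3.81,-3.03,-0.01,-3.0],[-3.64,-3.22,0,-3.1],[-3.47,-3.41,-0.01,-3.0],[-3.28,-3.59,0,-3.0],[-3.09,-3.76,-0.01,-3.0],[-2.89,-3.91,0,-3.0],[0,0,0,0],[0,0,0,0]]])

```text
clock: 1.38
tcp_pos: [439.9, 257.1, 214.9]
ee_rot: [0.05, 0.999, 0.0, -0.0]
contact_force: [-0.0, 0.1, -0.9]
finger_gap: 95.0
gripper_force: 0.0
```

Run:
```python
from h import *
s=snap('wrist');save(s,'w1.png');st=monitor.get_state();print(st['tcp_pos'],st['ee_rot'],st['contact_force'])
h=cv2.cvtColor(s['image'],cv2.COLOR_RGB2HSV)
for lab,lo,hi in (('tab',(18,120,90),(35,255,255)),('blue',(105,120,50),(125,255,255))):
    k=cv2.inRange(h,lo,hi)>0; n,l,t,c=cv2.connectedComponentsWithStats(k.astype(np.uint8))
    for i in range(1,n):
        if t[i,4]<300: continue
        P=pts(s,l==i); print(lab,t[i],np.round(c[i]),np.round(np.percentile(P,[2,50,98],axis=0),1).tolist())
        if lab=='tab':
            q=P[P[:,2]>56];print(len(q),cv2.minAreaRect(q[:,:2].astype(np.float32)))
        else:
            q=P[(P[:,2]>11)&(P[:,2]<18)];print(len(q),cv2.minAreaRect(q[:,:2].astype(np.float32)))
```

```text
[439.65515987 257.54233975 214.94706189] [ 4.92268690e-02  9.98787618e-01  9.22419634e-05 -3.09889796e-05] [-0.16212546  0.32485281 -0.00959477]
tab [ 458   94   94   57 3037] [505. 121.] [[371.0, 445.7, 23.0], [392.5, 464.8, 79.9], [416.1, 517.3, 88.6]]
2195 ((394.0849609375, 472.5094299316406), (59.54913330078125, 18.594539642333984), 51.85395431518555)
tab [276 182  13  49 616] [282. 206.] [[438.1, 252.2, 23.5], [454.7, 259.0, 60.6], [477.8, 265.5, 62.3]]
534 ((458.37457275390625, 258.65673828125), (11.536005020141602, 40.71215057373047), 84.53521728515625)
tab [  0 233  73  19 674] [ 31. 241.] [[465.6, -53.5, 39.4], [470.8, -17.8, 40.8], [480.2, 30.0, 42.2]]
0 ((0.0, 0.0), (0.0, 0.0), 0.0)
tab [457 273  31  59 875] [475. 302.] [[411.5, 306.6, 302.4], [416.1, 307.9, 311.5], [425.3, 309.2, 315.4]]
872 ((418.33282470703125, 307.9862976074219), (2.96099853515625, 15.13431453704834), 86.36532592773438)
tab [ 70 274  31  58 870] [ 82. 303.] [[402.0, 210.4, 302.4], [406.6, 211.7, 311.6], [415.5, 212.8, 315.3]]
866 ((409.0472717285156, 211.2115936279297), (2.7936503887176514, 14.93248176574707), 84.12458038330078)
tab [249 341 311  16 942] [454. 350.] [[418.9, 254.6, 317.5], [424.3, 307.8, 319.6], [426.4, 324.6, 321.0]]
939 ((422.62548828125, 289.3673095703125), (74.13735961914062, 2.5561792850494385), 84.55331420898438)
blue [ 394   52  144  119 3557] [454. 105.] [[327.6, 389.7, 8.2], [365.9, 434.0, 21.0], [444.1, 528.1, 22.7]]
313 ((394.9112548828125, 451.1865234375), (174.88839721679688, 26.865009307861328), 43.05598831176758)
blue [ 272  134   19  110 1169] [282. 175.] [[390.7, 247.2, 13.3], [422.5, 261.3, 14.9], [507.8, 272.5, 16.4]]
1164 ((449.3375244140625, 259.29364013671875), (18.69716453552246, 119.75973510742188), 84.73684692382812)
```

View pics/w1.png

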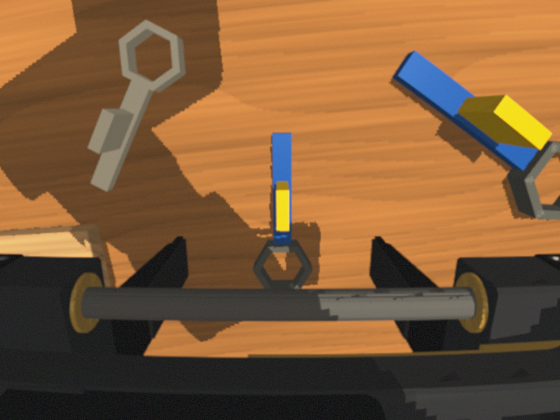

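The wrist view shows the tab at (282,206) between the fingers. Its top measures 41 x 11.5 mm at z≈61, centred at (458.4, 258.7), with the wrench yawed −5.4°, so it matches the given sizes.

Run:
```python
from plan import *
c=load();a=[458.4,258.7,150,174.6];b=[458.4,258.7,21,174.6]
go(lin(c,a,2)+lin(a,b,4)+[b]*2)
```

```text
[[-0.91, 0.18, 3.25, -0.1], [-0.9, 0.17, 3.25, -0.1], [-0.0, -0.0, 3.22, -0.0], [-0.0, -0.0, 3.23, -0.0], [-0.0, -0.0, 3.22, -0.0], [-0.0, -0.0, 3.23, -0.0], [-0.0, -0.0, -0.0, -0.0], [-0.0, -0.0, -0.0, -0.0]]
cmd [458.38 258.7   20.96 174.56]
```

carry_out(series=[[[-0.91,0.18,3.25,-0.1],[-0.9,0.17,3.25,-0.1],[0,0,3.22,0],[0,0,3.23,0],[0,0,3.22,0],[0,0,3.23,0],[0,0,0,0],[0,0,0,0]]])

```text
clock: 2.42
tcp_pos: [458.5, 259.5, 21.8]
ee_rot: [0.047, 0.999, 0.0, 0.0]
contact_force: [0.8, -0.5, 0.1]
finger_gap: 95.2
gripper_force: 0.0
```

carry_out(series=[[[0,0,0,0],[0,0,0,0],[0,0,0,0],[0,0,0,0],[0,0,0,0],[0,0,0,0],[0,0,0,0],[0,0,0,0]]], jaw=0, newtons=60)

```text
clock: 3.42
tcp_pos: [458.4, 258.7, 20.9]
ee_rot: [0.048, 0.999, 0.0, 0.0]
contact_force: [0.4, 0.1, 0.5]
finger_gap: 20.1
gripper_force: 0.0
```

carry_out(series=[[[0,0,0,0],[0,0,0,0],[0,0,0,0],[0,0,-1,0],[0,0,-2,0],[0,0,-4,0],[0,0,-6,0],[0,0,-6,0],[0,0,-3,0],[0,0,0,0]]])

```text
clock: 4.68
tcp_pos: [458.6, 258.8, 243.1]
ee_rot: [0.047, 0.999, 0.001, 0.002]
contact_force: [-0.5, 0.6, -3.9]
finger_gap: 11.5
gripper_force: 60.0
```

Run:
```python
from h import *
from plan import *
c=load();c[2]+=220;json.dump(list(c),open('cmd.json','w'))
st=monitor.get_state();print(st['tcp_pos'],st['contact_force'],st['moment'],st['finger_gap'],st['gripper_force'])
s=snap('side');save(s,'s2.png');p=proj(s,[c[:3]])[0];print(p)
x,y=(p-[100,70]).astype(int);x=max(x,0);y=max(y,0)
a=cv2.resize(s['image'][y:y+140,x:x+200],(0,0),fx=2.6,fy=2.6)
w=snap('wrist');save(w,'w2.png')
cv2.imwrite('pics/c2.png',np.vstack([a[:, :520],cv2.resize(w['image'],(520,236))[:]])[:600,:,::-1])
```

```text
[458.60387353 258.82109063 243.12674085] [-0.47699014  0.58561831 -3.94951068] [ 0.0374365   0.20119703 -0.00506381] 11.514736730630334 59.99751269817352
[234.28111284 161.13745957]
```

View pics/c2.png

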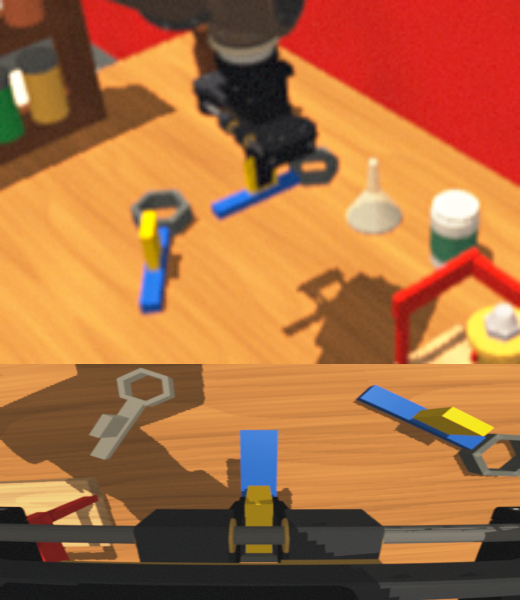

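The wrench is held (gap 11.5 mm) and stands clear, looking nearly level. Next I'll measure its tilt, then carry it to a viewpoint over the nut.

```bash
cat > tilt.py <<'E'
from h import *
from plan import load
def tilt():
    c=load();a=np.radians(c[3]);out=[]
    for n in ('side','wrist','top'):
        s=snap(n);h=cv2.cvtColor(s['image'],cv2.COLOR_RGB2HSV)
        k=(cv2.inRange(h,(105,120,40),(125,255,255))>0)
        P=pts(s,k);d=P-c[:3];u=-(d[:,0]*np.cos(a)+d[:,1]*np.sin(a));v=d[:,0]*np.sin(a)-d[:,1]*np.cos(a)
        # u: along wrench +x from tab, v: lateral, w: height rel. to TCP
        g=(abs(v)<25)&(abs(d[:,2])<40)&(u>-95)&(u<60)
        if g.sum()<30: continue
        w=d[g,2];uu=u[g];t=[]
        bins=np.arange(-80,60,10);X=[];Z=[]
        for b in bins:
            q=w[(uu>=b)&(uu<b+10)]
            if len(q)>5: X.append(b+5);Z.append(np.percentile(q,90))
        if len(X)>2:
            p=np.polyfit(X,Z,1);print(n,g.sum(),'slope(dz/dx wrench) deg',round(np.degrees(np.arctan(p[0])),2),'top z rel TCP at tab',round(p[1],1),np.round(Z,1),'v mean',round(v[g].mean(),1))
if __name__=='__main__': tilt()
E
python3 tilt.py
python3 - <<'E'
from plan import *
c=load();b=[605,-20,330,174.56]
go(lin(c,b,7)+[b]*3)
E
```

```text
side 134 slope(dz/dx wrench) deg 0.52 top z rel TCP at tab -9.5 [-10.4  -9.   -9.4  -9.1  -9.5 -11.5 -10.6 -10.2  -8.2  -8.1] v mean -5.2
wrist 3980 slope(dz/dx wrench) deg -0.04 top z rel TCP at tab -6.5 [-6.5 -6.4 -6.5 -6.5 -6.5 -6.6 -6.4] v mean -0.6
[[-2.46, -3.76, -1.27, -0.0], [-2.47, -3.77, -1.27, -0.0], [-2.46, -3.76, -1.28, -0.0], [-2.46, -3.77, -1.27, -0.0], [-2.46, -3.76, -1.27, -0.0], [-2.47, -3.77, -1.27, -0.0], [-2.46, -3.76, -1.27, -0.0], [0.0, -0.0, -0.0, -0.0], [0.0, -0.0, -0.0, -0.0], [0.0, -0.0, -0.0, -0.0]]
cmd [605.02 -19.95 329.96 174.56]
```

carry_out(series=[[[-2.46,-3.76,-1.27,0],[-2.47,-3.77,-1.27,0],[-2.46,-3.76,-1.28,0],[-2.46,-3.77,-1.27,0],[-2.46,-3.76,-1.27,0],[-2.47,-3.77,-1.27,0],[-2.46,-3.76,-1.27,0],[0,0,0,0],[0,0,0,0],[0,0,0,0]]])

```text
clock: 6.18
tcp_pos: [604.5, -19.1, 329.2]
ee_rot: [0.047, 0.999, 0.0, -0.001]
contact_force: [0.4, 0.3, -3.8]
finger_gap: 11.6
gripper_force: 60.0
```

```bash
python3 tilt.py
python3 - <<'E'
from h import *
s=snap('wrist');save(s,'w3.png');np.savez('w3.npz',**{k:np.array(v) for k,v in s.items()})
print(proj(s,[[562,-71,180]]),monitor.get_state()['tcp_pos'])
E
```

```text
side 164 slope(dz/dx wrench) deg -0.44 top z rel TCP at tab -9.8 [ -8.3  -9.8  -9.5  -9.7  -9.6 -10.   -9.  -10.4 -10.3  -9.6  -9.9 -10.1] v mean -4.3
wrist 3831 slope(dz/dx wrench) deg 0.02 top z rel TCP at tab -5.6 [-5.7 -5.5 -5.6 -5.6 -5.6 -5.7 -5.6] v mean 0.6
[[216.96635204 151.97084373]] [604.77875608 -19.37724613 329.9226223 ]
```

View pics/w3.png

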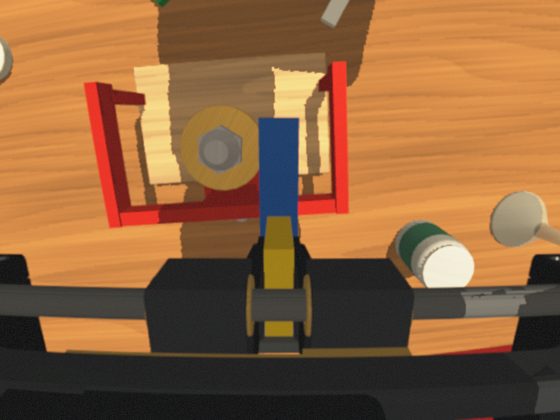

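```bash
cat > nut.py <<'E'
from h import *
def widths(q,step=1):
    ph=np.arange(0,180,step);U=np.c_[np.cos(np.radians(ph)),np.sin(np.radians(ph))]
    p=q@U.T; w=np.percentile(p,99.5,axis=0)-np.percentile(p,.5,axis=0); return w
def analyse(s,c0=(562,-71)):
    h=cv2.cvtColor(s['image'],cv2.COLOR_RGB2HSV)
    v,u=np.mgrid[0:420,0:560]; P=np.full((420,560,3),np.nan)
    k=s['z_map']>0; P[k]=pts(s,k)
    near=np.hypot(P[...,0]-c0[0],P[...,1]-c0[1])<60
    br=near&(abs(P[...,2]-150)<4)&(h[...,1]>120)
    q=P[br];print('foot',len(q),'z',np.round(np.percentile(q[:,2],[5,50,95]),1))
    hull=cv2.convexHull(plane(s,np.c_[u[br],v[br]],150)[:,:2].astype(np.float32));(x,y),r=cv2.minEnclosingCircle(hull)
    print('foot circle',x,y,r, 'ellipse',cv2.fitEllipse(hull))
    gr=near&(P[...,2]>159)&(h[...,1]<110)&(np.hypot(P[...,0]-x,P[...,1]-y)<30)
    q=P[gr];print('nut',len(q),np.round(np.percentile(q[:,2],[1,25,50,75,99]),1))
    hx=gr&(P[...,2]<167);Q=P[gr][:,:2];print('hex face px',hx.sum())
    for lab,Q in (('depth',Q),('z164',plane(s,np.c_[u[hx],v[hx]],164)[:,:2])):
        w=widths(Q);f=(w[:60]+w[60:120]+w[120:])/3;i=f.argmin();print(lab,'flats normal at',i,'mod 60, width',f.min(),'max at',f.argmax(),f.max(),'fourier',(np.degrees(np.angle(np.sum(f*np.exp(6j*np.radians(np.arange(60))))))/6+30)%60, 'hull c',(Q.max(0)+Q.min(0))/2)
    rd=(cv2.inRange(h,(0,180,60),(6,255,255))>0)&(P[...,2]>155)&(P[...,2]<172)
    Q=P[rd];print('red',len(Q),cv2.minAreaRect(Q[:,:2].astype(np.float32)),np.median(Q[:,2]))
    b=Q[(Q[:,0]>c0[0]+50)&(abs(Q[:,1]-c0[1])<90)]
    l=cv2.fitLine(b[:,:2].astype(np.float32),cv2.DIST_HUBER,0,.01,.01).ravel();print('back wall',len(b),np.round(np.median(b,0),1),'dir',(np.degrees(np.arctan2(l[1],l[0])))%180-90)
if __name__=='__main__':
    d=np.load('w3.npz',allow_pickle=True);s={k:(d[k].item() if d[k].ndim==0 else d[k]) for k in d}
    analyse(s); print('top');analyse(snap('top'))
E
python3 nut.py
```

```text
foot 3835 z [149.5 150.9 152.2]
foot circle 571.2504272460938 -71.40721893310547 51.43165588378906 ellipse ((570.0311889648438, -73.52191162109375), (78.81061553955078, 106.59326934814453), 85.68286895751953)
nut 18927 [165.3 424.1 433.  450.1 457.4]
hex face px 327
depth flats normal at 14 mod 60, width 48.20089934988831 max at 48 50.851814940656276 fourier 16.09703097234207 hull c [567.19793426 -68.74777231]
z164 flats normal at 22 mod 60, width 39.86924991947859 max at 52 43.34741400520067 fourier 22.249132845706573 hull c [562.49819502 -71.65592362]
red 6933 ((560.7601928710938, -71.9166488647461), (242.74061584472656, 141.6183319091797), 88.27819061279297) 163.74397619158253
back wall 1991 [623.  -90.2 160.8] dir -1.7434158
top
foot 1 z [153.1 153.1 153.1]Traceback (most recent call last):
  File "nut.py", line 25, in <module>
    analyse(s); print('top');analyse(snap('top'))
                             ~~~~~~~^^^^^^^^^^^^^
  File "nut.py", line 13, in analyse
    print('foot circle',x,y,r, 'ellipse',cv2.fitEllipse(hull))
                                         ~~~~~~~~~~~~~~^^^^^^
cv2.error: OpenCV(4.12.0) /io/opencv/modules/imgproc/src/shapedescr.cpp:361: error: (-201:Incorrect size of input array) There should be at least 5 points to fit the ellipse in function 'fitEllipseNoDirect'
```

```bash
sed -i 's/br=near&.*/br=near\&(abs(P[...,2]-150)<4)\&(h[...,1]>120)\&(h[...,0]>14)\&(h[...,0]<36)\&(np.hypot(P[...,0]-c0[0],P[...,1]-c0[1])<48)/; s/&(P\[...,2\]>159)/\&(P[...,2]>159)\&(P[...,2]<192)/' nut.py
sed -i "s/ print('top').*//" nut.py; python3 nut.py
python3 - <<'E'
from nut import *
# foot edge by angular percentile of radius: circle fit, wrist image
d=np.load('w3.npz',allow_pickle=True);s={k:(d[k].item() if d[k].ndim==0 else d[k]) for k in d}
h=cv2.cvtColor(s['image'],cv2.COLOR_RGB2HSV)
k=s['z_map']>0;P=np.full((420,560,3),np.nan);P[k]=pts(s,k)
m=(abs(P[...,2]-150.9)<3)&(h[...,0]>14)&(h[...,0]<36)&(np.hypot(P[...,0]-562,P[...,1]+71.7)<48)
v,u=np.nonzero(m);Q=plane(s,np.c_[u,v],150)[:,:2];c=np.array([562,-71.7])
from scipy.optimize import least_squares
E=[]
for a in range(0,360,5):
    D=Q-c;an=np.degrees(np.arctan2(D[:,1],D[:,0]))%360;g=abs(an-a-2.5)<2.5
    if g.sum()>10: 
        r=np.hypot(*D[g].T);E.append(Q[g][np.argsort(r)[-2]])
E=np.array(E);f=least_squares(lambda p:np.hypot(*(E-p[:2]).T)-p[2],[562,-71.7,42],loss='soft_l1');print(len(E),f.x,np.abs(f.fun).mean())
E
```

```text
foot 3744 z [149.6 150.9 152.1]
foot circle 561.3910522460938 -71.53388214111328 41.75449752807617 ellipse ((561.216552734375, -71.93077087402344), (81.626953125, 83.40476989746094), 76.03551483154297)
nut 1542 [163.2 167.8 175.2 182.3 184.3]
hex face px 345
depth flats normal at 22 mod 60, width 39.314544209047035 max at 51 41.89909739183772 fourier 21.83120699825198 hull c [561.25595878 -71.49016548]
z164 flats normal at 22 mod 60, width 39.91767052658742 max at 52 43.93272858165066 fourier 22.330735871226523 hull c [561.27339825 -71.65592362]
red 6933 ((560.7601928710938, -71.9166488647461), (242.74061584472656, 141.6183319091797), 88.27819061279297) 163.74397619158253
back wall 1991 [623.  -90.2 160.8] dir -1.7434158
72 [561.33145658 -72.10659368  40.84844384] 0.8092852281248706
```

Run:
```python
from plan import *
S=(561.3,-71.8);c=load();b=sw(S,22,235);d=sw(S,22,200)
go(lin(c,b,6)+[b]*2+lin(b,d,2))
```

```text
[[1.83, -1.54, 1.58, -4.6], [1.94, -1.4, 1.59, -4.5], [2.05, -1.23, 1.58, -4.6], [2.14, -1.07, 1.58, -4.6], [2.22, -0.89, 1.58, -4.6], [2.28, -0.71, 1.59, -4.5], [0.0, -0.0, -0.0, -0.0], [0.0, -0.0, -0.0, -0.0], [0.0, -0.0, 1.75, -0.0], [0.0, -0.0, 1.75, -0.0]]
cmd [ 487.14 -101.74  199.96  201.96]
```

carry_out(series=[[[1.83,-1.54,1.58,-4.6],[1.94,-1.4,1.59,-4.5],[2.05,-1.23,1.58,-4.6],[2.14,-1.07,1.58,-4.6],[2.22,-0.89,1.58,-4.6],[2.28,-0.71,1.59,-4.5],[0,0,0,0],[0,0,0,0],[0,0,1.75,0],[0,0,1.75,0]]])

```text
clock: 7.68
tcp_pos: [488.1, -101.4, 200.2]
ee_rot: [-0.19, 0.982, -0.0, 0.001]
contact_force: [-0.7, -0.9, -2.8]
finger_gap: 11.6
gripper_force: 60.0
```

```bash
cat > look.py <<'E'
from h import *
import sys
st=monitor.get_state();print(st['tcp_pos'],st['contact_force'],st['moment'],st['joint_positions'].round(2),st['finger_gap'])
n=sys.argv[1];out=[]
for cam,z,f in (('top',190,5.5),('side',170,4)):
    s=snap(cam);p=proj(s,[[545,-75,z]])[0];w,hh=400/f/2,520/f/2
    x,y=int(p[0]-w),int(p[1]-hh);out.append(cv2.resize(s['image'][y:y+int(2*hh),x:x+int(2*w)],(400,520),interpolation=cv2.INTER_CUBIC))
cv2.imwrite('pics/'+n,np.hstack(out)[:,:,::-1])
E
python3 look.py l1.png; python3 tilt.py
```

```text
[ 488.08706787 -101.42604913  200.19462825] [-0.69677435 -0.86667054 -2.75021614] [ 0.02774749  0.20297682 -0.03440234] [-0.34  0.33  1.88  0.    0.93 -2.29] 11.55612439528553
side 113 slope(dz/dx wrench) deg 8.62 top z rel TCP at tab 4.0 [-6.7 -7.2 -7.2 -7.3 -7.9 21.  27.6 -7.8] v mean -3.5
wrist 3906 slope(dz/dx wrench) deg -0.04 top z rel TCP at tab -5.2 [-5.1 -5.2 -5.2 -5.2 -5.1 -5.1 -5.2] v mean -0.1
```

View pics/l1.png

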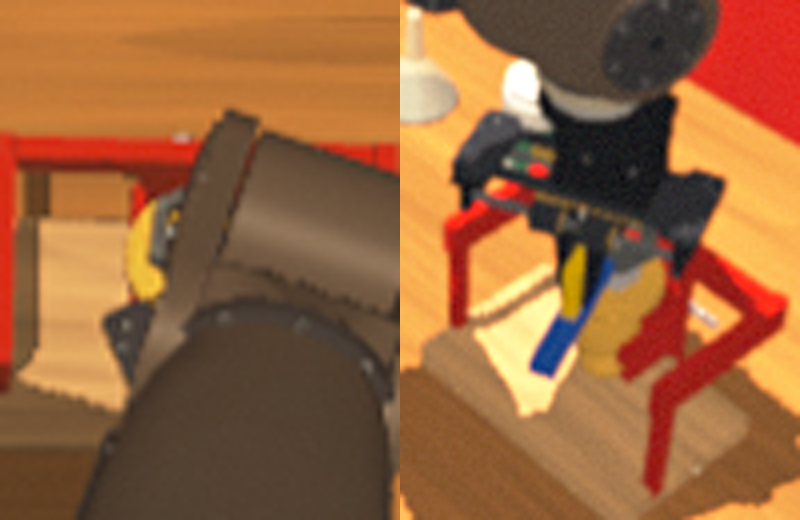

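The arm hides most of the socket in both views, but the handle and tab sit as planned beside the mill. I'll lower it gently and watch the force.

carry_out(series=[[[0,0,0.6,0],[0,0,0.6,0],[0,0,0.3,0],[0,0,0,0]]])

```text
clock: 8.43
tcp_pos: [487.0, -101.7, 184.7]
ee_rot: [-0.19, 0.982, 0.0, -0.0]
contact_force: [0.1, -0.4, -3.0]
finger_gap: 11.6
gripper_force: 60.0
```

carry_out(series=[[[0,0,0.3,0],[0,0,0.2,0],[0,0,0.2,0],[0,0,0,0],[0,0,0,0]]])

```text
clock: 9.05
tcp_pos: [487.1, -101.8, 177.9]
ee_rot: [-0.19, 0.982, 0.0, 0.0]
contact_force: [-0.1, 0.1, -3.2]
finger_gap: 11.8
gripper_force: 60.0
```

carry_out(series=[[[0,0,0.3,0],[0,0,0.2,0],[0,0,0.1,0],[0,0,0,0],[0,0,0,0]]])

```text
clock: 9.68
tcp_pos: [487.1, -101.8, 172.0]
ee_rot: [-0.19, 0.982, 0.0, 0.0]
contact_force: [0.6, 0.2, -3.5]
finger_gap: 11.9
gripper_force: 60.0
```

carry_out(series=[[[0,0,0.1,0],[0,0,0.05,0],[0,0,0,0],[0,0,0,0]]])

```text
clock: 10.18
tcp_pos: [487.1, -101.8, 170.8]
ee_rot: [-0.19, 0.982, -0.0, 0.0]
contact_force: [-3.7, 0.0, 6.1]
finger_gap: 12.1
gripper_force: 60.0
```

Run:
```python
from plan import *
S=(561.3,-71.8);c=load();c[2]=199.96-29.5;json.dump(list(c),open('cmd.json','w'));print(c)
go([sw(S,22-4*i if i<17 else -46,170.7) for i in range(1,18)]+[sw(S,-46,170.7)]*2)
```

```text
[ 487.14327177 -101.74208413  170.46        201.96      ]
[[-0.02, 0.56, -0.02, 4.0], [-0.02, 0.55, -0.0, 4.0], [-0.01, 0.56, -0.0, 4.0], [-0.02, 0.56, -0.0, 4.0], [-0.02, 0.56, -0.0, 4.0], [-0.02, 0.56, -0.0, 4.0], [-0.02, 0.56, -0.0, 4.0], [-0.02, 0.55, -0.0, 4.0], [-0.02, 0.56, -0.0, 4.0], [-0.02, 0.56, -0.0, 4.0]]
[[-0.02, 0.56, -0.0, 4.0], [-0.02, 0.56, -0.0, 4.0], [-0.02, 0.55, -0.0, 4.0], [-0.02, 0.56, -0.0, 4.0], [-0.01, 0.56, -0.0, 4.0], [-0.02, 0.56, -0.0, 4.0], [-0.02, 0.56, -0.0, 4.0], [-0.0, -0.0, -0.0, -0.0], [-0.0, -0.0, -0.0, -0.0]]
cmd [505.74 -14.2  170.66 133.96]
```

carry_out(series=[[[-0.02,0.56,-0.02,4.0],[-0.02,0.55,0,4.0],[-0.01,0.56,0,4.0],[-0.02,0.56,0,4.0],[-0.02,0.56,0,4.0]]])

```text
clock: 10.8
tcp_pos: [481.5, -74.8, 170.8]
ee_rot: [-0.017, 1.0, -0.001, 0.0]
contact_force: [-1.8, -2.8, 1.6]
finger_gap: 11.8
gripper_force: 60.1
```

carry_out(series=[[[-0.02,0.56,0,4.0],[-0.02,0.56,0,4.0],[-0.02,0.55,0,4.0],[-0.02,0.56,0,4.0],[-0.02,0.56,0,4.0]]])

```text
clock: 11.42
tcp_pos: [485.2, -47.2, 170.9]
ee_rot: [0.157, 0.988, -0.0, 0.0]
contact_force: [-3.1, -3.2, 3.6]
finger_gap: 11.9
gripper_force: 60.0
```

carry_out(series=[[[-0.02,0.56,0,4.0],[-0.02,0.56,0,4.0],[-0.02,0.55,0,4.0],[-0.02,0.56,0,4.0],[-0.01,0.56,0,4.0],[-0.02,0.56,0,4.0],[-0.02,0.56,0,4.0],[0,0,0,0],[0,0,0,0]]])

```text
clock: 12.55
tcp_pos: [505.7, -14.2, 170.9]
ee_rot: [0.39, 0.921, 0.0, 0.0]
contact_force: [-3.3, 0.6, 5.3]
finger_gap: 11.5
gripper_force: 60.0
```

```bash
python3 look.py l2.png;python3 tilt.py
python3 - <<'E'
from h import *
s=snap('wrist');save(s,'w4.png')
E
```

```text
[505.69266371 -14.18159702 170.86975735] [-3.27620091  0.5769558   5.32013549] [0.00741635 0.4226239  0.15512532] [-0.16  0.38  1.9   0.    0.86 -0.93] 11.512734343571655
side 174 slope(dz/dx wrench) deg 0.24 top z rel TCP at tab -8.3 [ -7.6  -7.3  -6.9  -6.3  -8.1 -12.  -13.  -10.7 -10.8  -5.1  -5.7  -6.1] v mean -4.4
wrist 3983 slope(dz/dx wrench) deg 0.06 top z rel TCP at tab -5.0 [-5.  -5.  -5.  -5.1 -5.  -5.  -4.9] v mean -0.0
```

View pics/l2.png

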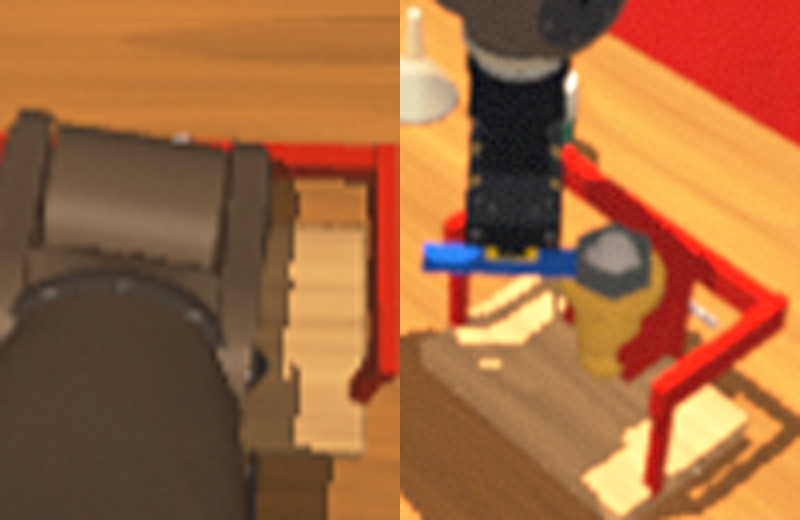

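The side view shows the wrench flat around the nut, with the handle swung to the left. Next I'll ease back 2°, lift 24 mm, turn back to +26° and reseat.

Run:
```python
from plan import *
S=(561.3,-71.8)
go([sw(S,-44,170.7),sw(S,-44,178),sw(S,-44,188),sw(S,-44,196),sw(S,-44,196)])
go([sw(S,-44+7*i,196) for i in range(1,11)])
go([sw(S,26,196)]*2+[sw(S,26,z) for z in (190,185,181,178,178)])
```

```text
[[-0.01, -0.28, -0.0, -2.0], [0.0, -0.0, -0.73, -0.0], [0.0, -0.0, -1.0, -0.0], [0.0, -0.0, -0.8, -0.0], [0.0, -0.0, -0.0, -0.0]]
cmd [503.79 -16.21 195.96 135.96]
[[-0.06, -0.98, -0.0, -7.0], [-0.06, -0.97, -0.0, -7.0], [-0.06, -0.98, -0.0, -7.0], [-0.06, -0.97, -0.0, -7.0], [-0.06, -0.98, -0.0, -7.0], [-0.06, -0.97, -0.0, -7.0], [-0.06, -0.98, -0.0, -7.0], [-0.06, -0.97, -0.0, -7.0], [-0.06, -0.98, -0.0, -7.0], [-0.06, -0.97, -0.0, -7.0]]
cmd [ 489.38 -106.85  195.96  205.96]
[[-0.0, -0.0, -0.0, -0.0], [-0.0, -0.0, -0.0, -0.0], [-0.0, -0.0, 0.6, -0.0], [-0.0, -0.0, 0.5, -0.0], [-0.0, -0.0, 0.4, -0.0], [-0.0, -0.0, 0.3, -0.0], [-0.0, -0.0, -0.0, -0.0]]
cmd [ 489.38 -106.85  177.96  205.96]
```

carry_out(series=[[[-0.01,-0.28,0,-2.0],[0,0,-0.73,0],[0,0,-1.0,0],[0,0,-0.8,0],[0,0,0,0]]])

```text
clock: 13.48
tcp_pos: [503.9, -16.3, 196.7]
ee_rot: [0.375, 0.927, 0.0, 0.001]
contact_force: [0.5, -0.4, -3.3]
finger_gap: 11.8
gripper_force: 60.0
```

carry_out(series=[[[-0.06,-0.98,0,-7.0],[-0.06,-0.97,0,-7.0],[-0.06,-0.98,0,-7.0],[-0.06,-0.97,0,-7.0],[-0.06,-0.98,0,-7.0],[-0.06,-0.97,0,-7.0],[-0.06,-0.98,0,-7.0],[-0.06,-0.97,0,-7.0],[-0.06,-0.98,0,-7.0],[-0.06,-0.97,0,-7.0]]])

```text
clock: 14.72
tcp_pos: [489.2, -107.2, 195.7]
ee_rot: [-0.226, 0.974, 0.0, -0.0]
contact_force: [0.6, -0.2, -3.7]
finger_gap: 11.6
gripper_force: 60.0
```

carry_out(series=[[[0,0,0,0],[0,0,0,0],[0,0,0.6,0],[0,0,0.5,0],[0,0,0.4,0],[0,0,0.3,0],[0,0,0,0]]])

```text
clock: 15.6
tcp_pos: [489.3, -106.8, 177.7]
ee_rot: [-0.225, 0.974, 0.0, -0.0]
contact_force: [0.1, 0.2, -3.0]
finger_gap: 12.0
gripper_force: 60.0
```

carry_out(series=[[[0,0,0.3,0],[0,0,0.2,0],[0,0,0.15,0],[0,0,0.08,0],[0,0,0,0],[0,0,0,0]]])

```text
clock: 16.35
tcp_pos: [489.3, -106.9, 170.9]
ee_rot: [-0.225, 0.974, -0.0, 0.0]
contact_force: [-2.8, 0.5, 4.1]
finger_gap: 11.7
gripper_force: 60.0
```

Run:
```python
from plan import *
c=load();c[2]-=7.3;json.dump(list(c),open('cmd.json','w'))
S=(561.3,-71.8)
go([sw(S,26-4*i,170.7) for i in range(1,15)])
```

```text
[[-0.02, 0.56, -0.0, 4.0], [-0.02, 0.55, -0.0, 4.0], [-0.02, 0.56, -0.0, 4.0], [-0.02, 0.56, -0.0, 4.0], [-0.02, 0.56, -0.0, 4.0], [-0.02, 0.56, -0.0, 4.0], [-0.02, 0.55, -0.0, 4.0], [-0.01, 0.56, -0.0, 4.0], [-0.02, 0.56, -0.0, 4.0], [-0.02, 0.56, -0.0, 4.0]]
[[-0.02, 0.56, -0.0, 4.0], [-0.02, 0.55, -0.0, 4.0], [-0.02, 0.56, -0.0, 4.0], [-0.02, 0.56, -0.0, 4.0]]
cmd [492.03 -31.81 170.66 149.96]
```

carry_out(series=[[[-0.02,0.56,0,4.0],[-0.02,0.55,0,4.0],[-0.02,0.56,0,4.0],[-0.02,0.56,0,4.0],[-0.02,0.56,0,4.0],[-0.02,0.56,0,4.0],[-0.02,0.55,0,4.0],[-0.01,0.56,0,4.0],[-0.02,0.56,0,4.0],[-0.02,0.56,0,4.0]]])

```text
clock: 17.6
tcp_pos: [483.7, -52.6, 170.9]
ee_rot: [0.123, 0.992, -0.0, 0.0]
contact_force: [-2.1, -2.7, 2.2]
finger_gap: 12.0
gripper_force: 60.0
```

```bash
python3 -c "
from h import *
s=monitor.get_state();print(s['tcp_pos'],s['contact_force'],s['moment'],s['joint_torque'].round(2))"
```

```text
[483.66051673 -52.59867981 170.85421075] [-2.07664797 -2.71175369  2.19476371] [-0.46282146  0.30417228  0.64259035] [  0.05 -45.69 -21.09   1.04  -0.32  -0.43]
```

carry_out(series=[[[-0.02,0.56,0,4.0],[-0.02,0.55,0,4.0],[-0.02,0.56,0,4.0],[-0.02,0.56,0,4.0]]])

```text
clock: 18.1
tcp_pos: [491.9, -31.9, 170.8]
ee_rot: [0.26, 0.966, -0.0, 0.0]
contact_force: [-3.1, -2.3, 3.3]
finger_gap: 11.9
gripper_force: 60.0
```

```bash
python3 -c "
from h import *
s=monitor.get_state();print(s['tcp_pos'],s['contact_force'],s['moment'],s['joint_torque'].round(2))
from plan import *
S=(561.3,-71.8)
go([sw(S,-30-1.5*i,170.7) for i in range(1,8)])
"
```

```text
[491.9043494  -31.91020273 170.84716111] [-3.13239168 -2.33136529  3.30177529] [-0.50756509  0.48640269  0.649504  ] [ -0.11 -46.11 -21.49   1.01  -0.61  -0.44]
[[-0.0, 0.21, -0.0, 1.5], [-0.0, 0.21, -0.0, 1.5], [-0.01, 0.21, -0.0, 1.5], [0.0, 0.21, -0.0, 1.5], [-0.0, 0.21, -0.0, 1.5], [-0.0, 0.21, -0.0, 1.5], [-0.01, 0.21, -0.0, 1.5]]
cmd [500.51 -19.83 170.66 139.46]
```

carry_out(series=[[[0,0.21,0,1.5],[0,0.21,0,1.5],[-0.01,0.21,0,1.5],[0,0.21,0,1.5]]])

```text
clock: 18.6
tcp_pos: [496.4, -24.9, 170.8]
ee_rot: [0.309, 0.951, -0.0, -0.0]
contact_force: [-4.3, -1.6, 5.0]
finger_gap: 11.7
gripper_force: 60.0
```

```bash
python3 -c "
from h import *
s=monitor.get_state();print(s['tcp_pos'],s['contact_force'],s['moment'],s['joint_torque'].round(2))"
```

```text
[496.39142495 -24.89405067 170.83630775] [-4.3393227  -1.6091127   4.96788599] [-0.51655488  0.72485388  0.55321857] [  0.27 -45.39 -21.78   1.03  -0.89   0.18]
```

carry_out(series=[[[0,0.21,0,1.5]]])

```text
clock: 18.73
tcp_pos: [497.7, -23.2, 170.9]
ee_rot: [0.322, 0.947, -0.0, 0.0]
contact_force: [-4.8, -1.0, 5.6]
finger_gap: 11.9
gripper_force: 60.0
```

```bash
python3 -c "
from h import *
s=monitor.get_state();print(s['tcp_pos'],s['contact_force'],s['moment'],s['joint_torque'].round(2))"
```

```text
[497.65029023 -23.20885793 170.85607595] [-4.84749868 -1.02168207  5.63280979] [-0.58089018  0.72419986  0.57324732] [  0.3  -45.56 -21.79   1.03  -0.88   0.18]
```

carry_out(series=[[[0,0.21,0,1.5]]])

```text
clock: 18.85
tcp_pos: [498.9, -21.5, 170.9]
ee_rot: [0.334, 0.943, -0.0, 0.0]
contact_force: [-4.2, -1.1, 5.0]
finger_gap: 11.8
gripper_force: 60.0
```

```bash
python3 -c "
from h import *
s=monitor.get_state();print(s['tcp_pos'],s['ee_rot'],s['contact_force'],s['moment'],s['joint_torque'].round(2))"
```

```text
[498.9386687  -21.54554777 170.87294605] [ 3.33982743e-01  9.42579168e-01 -1.93148588e-04  4.78734212e-05] [-4.2065864  -1.14605997  5.03542997] [-0.56758902  0.70535744  0.59379427] [  0.34 -45.73 -21.8    1.04  -0.88   0.17]
```

carry_out(series=[[[-0.01,0.21,0,1.5]]])

```text
clock: 18.98
tcp_pos: [500.3, -20.0, 170.9]
ee_rot: [0.346, 0.938, -0.0, -0.0]
contact_force: [-4.9, -1.2, 5.3]
finger_gap: 11.2
gripper_force: 60.0
```

carry_out(series=[[[0,0.21,0,1.5]]])

```text
clock: 19.1
tcp_pos: [501.6, -18.4, 170.8]
ee_rot: [0.359, 0.934, -0.0, -0.0]
contact_force: [-5.9, -3.4, 6.4]
finger_gap: 11.8
gripper_force: 60.0
```

```bash
python3 -c "
from h import *
s=monitor.get_state();print(s['tcp_pos'],s['ee_rot'],s['contact_force'],s['moment'],s['joint_torque'].round(2))"; python3 tilt.py
```

```text
[501.59462531 -18.37743654 170.83627313] [ 3.58538174e-01  9.33515034e-01 -2.30148916e-04 -8.36001911e-05] [-5.88024118 -3.37909335  6.42970324] [-0.75122985  0.90912828  0.59234813] [  0.69 -45.77 -22.22   1.26  -1.12   0.19]
side 170 slope(dz/dx wrench) deg -0.3 top z rel TCP at tab -7.5 [ -6.2  -6.6  -6.7  -5.1  -6.3 -10.7 -11.5  -9.4  -9.7  -6.5  -6.   -5.3] v mean -2.2
wrist 3954 slope(dz/dx wrench) deg 0.11 top z rel TCP at tab -4.9 [-5.  -5.  -5.1 -5.1 -5.  -4.7 -5. ] v mean 3.0
```

carry_out(series=[[[0,0.21,0,1.5]]])

```text
clock: 19.38
tcp_pos: [502.7, -17.1, 170.8]
ee_rot: [0.37, 0.929, -0.001, -0.0]
contact_force: [-7.1, -5.5, 6.6]
finger_gap: 11.8
gripper_force: 60.1
```

carry_out(series=[[[0,0.21,0,1.5]]])

```text
clock: 19.5
tcp_pos: [503.9, -15.8, 170.8]
ee_rot: [0.382, 0.924, -0.001, -0.0]
contact_force: [-9.0, -6.9, 7.0]
finger_gap: 11.7
gripper_force: 60.2
```

```bash
python3 -c "
from plan import *
S=(561.3,-71.8);json.dump(list(map(float,sw(S,-45,170.7))),open('cmd.json','w'))
from h import *
s=monitor.get_state();print(s['tcp_pos'],s['ee_rot'],s['contact_force'],s['moment'],s['joint_torque'].round(2))"; python3 tilt.py
```

```text
[503.94635983 -15.75422304 170.79334576] [ 3.82426344e-01  9.23985414e-01 -9.20546571e-04 -4.46345049e-04] [-9.031037   -6.94503678  7.02839054] [-1.5599668   1.42938242  0.93961761] [  2.43 -45.21 -23.04   2.45  -1.69   0.52]
side 164 slope(dz/dx wrench) deg -0.45 top z rel TCP at tab -7.3 [ -6.5  -6.3  -5.9  -6.5  -6.7 -10.6  -9.2  -8.4  -6.   -5.9] v mean -5.8
wrist 3978 slope(dz/dx wrench) deg 0.13 top z rel TCP at tab -5.0 [-5.1 -5.2 -5.2 -5.2 -5.1 -5.  -5.1] v mean -1.2
```

Tangential force is now climbing steadily (about 11 N plus about 0.9 N·m) and the tool has started to lag. The first stroke passed this angle freely, so this is the nut's stop and not the guard. I'll unload slightly and release.

carry_out(series=[[[0,-0.1,0,-0.7],[0,0,0,0]]])

```text
clock: 19.9
tcp_pos: [503.9, -16.0, 170.8]
ee_rot: [0.377, 0.926, -0.0, 0.0]
contact_force: [-5.1, -1.3, 5.6]
finger_gap: 11.5
gripper_force: 60.0
```

carry_out(series=[[[0,0,0,0],[0,0,0,0],[0,0,0,0],[0,0,0,0],[0,0,0,0],[0,0,0,0]]], jaw=5.0)

```text
clock: 20.65
tcp_pos: [504.0, -15.9, 170.6]
ee_rot: [0.377, 0.926, 0.0, 0.0]
contact_force: [-0.8, -0.2, 0.2]
finger_gap: 50.0
gripper_force: 0.0
```

carry_out(series=[[[0,0,-1,0],[0,0,-3,0],[0,0,-5,0],[0,0,-5,0],[0,0,-4,0],[3,0,-1,0],[5,0,0,0],[0,0,0,0],[0,0,0,0]]])

```text
clock: 21.78
tcp_pos: [447.0, 40.0, 361.3]
ee_rot: [0.377, 0.926, 0.0, 0.001]
contact_force: [-0.0, -0.1, 0.3]
finger_gap: 50.2
gripper_force: 0.0
```

Run:
```python
from h import *
s=snap('wrist');save(s,'w5.png');np.savez('w5.npz',**{k:np.array(v) for k,v in s.items()})
t=snap('side');p=proj(t,[[545,-75,160]])[0].astype(int)
a=cv2.resize(t['image'][p[1]-50:p[1]+50,p[0]-45:p[0]+45],(378,420),interpolation=cv2.INTER_CUBIC)
b=cv2.resize(s['image'],(420,315));b=np.vstack([b,np.zeros((105,420,3),np.uint8)])
cv2.imwrite('pics/f1.png',np.hstack([a,b])[:,:,::-1]);print(monitor.get_state()['tcp_pos'],proj(s,[[561.3,-71.8,172]]))
```

```text
[447.25697228  39.58761961 360.70949371] [[278.16418875 319.73372969]]
```

View pics/f1.png

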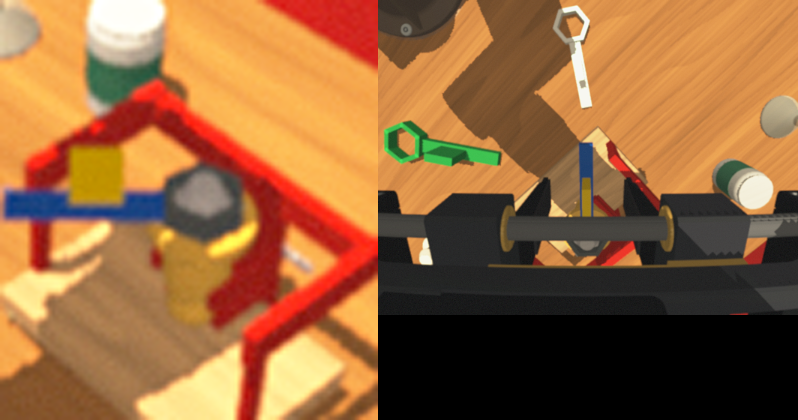

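The side view shows the wrench seated flat at the nut with the handle out to the left. I'll move the wrist camera over the nut to verify its angle and the wrench's height.

Run:
```python
from plan import *
json.dump([447.3,39.6,360.7,135.7],open('cmd.json','w'))
b=[625,-72,350,174];go(lin(load(),b,5)+[b]*3)
```

```text
[[-4.1, 0.88, 0.21, -7.7], [-4.19, 0.33, 0.22, -7.6], [-4.19, -0.23, 0.21, -7.7], [-4.12, -0.79, 0.22, -7.6], [-3.98, -1.32, 0.21, -7.7], [-0.0, -0.0, -0.0, -0.0], [-0.0, -0.0, -0.0, -0.0], [-0.0, -0.0, -0.0, -0.0]]
cmd [624.98 -71.97 350.   174.  ]
```

carry_out(series=[[[-4.1,0.88,0.21,-7.7],[-4.19,0.33,0.22,-7.6],[-4.19,-0.23,0.21,-7.7],[-4.12,-0.79,0.22,-7.6],[-3.98,-1.32,0.21,-7.7],[0,0,0,0],[0,0,0,0],[0,0,0,0]]])

```text
clock: 22.88
tcp_pos: [623.9, -71.4, 350.3]
ee_rot: [0.053, 0.999, 0.0, 0.0]
contact_force: [-0.1, 0.3, 0.4]
finger_gap: 50.2
gripper_force: 0.0
```

Run:
```python
from h import *
s=snap('wrist');np.savez('w6.npz',**{k:np.array(v) for k,v in s.items()})
p=proj(s,[[545,-65,172]])[0].astype(int);print(p)
y=max(p[1]-75,0);x=max(p[0]-100,0)
cv2.imwrite('pics/w6.png',cv2.resize(s['image'][y:y+150,x:x+200],(800,600),interpolation=cv2.INTER_CUBIC)[:,:,::-1])
h=cv2.cvtColor(s['image'],cv2.COLOR_RGB2HSV);k=s['z_map']>0;P=np.full((420,560,3),np.nan);P[k]=pts(s,k)
near=np.hypot(P[...,0]-561,P[...,1]+72)<170
b=(cv2.inRange(h,(105,120,40),(125,255,255))>0)&near;Q=P[b];
print('handle z',np.percentile(Q[:,2],[5,50,95]));l=cv2.fitLine(Q[:,:2].astype(np.float32),cv2.DIST_HUBER,0,.01,.01).ravel();print('yaw',np.degrees(np.arctan2(l[1],l[0])),l)
pl=np.linalg.lstsq(np.c_[Q[:,:2]-Q[:,:2].mean(0),np.ones(len(Q))],Q[:,2],rcond=None)[0];print('plane',pl)
r=near&(h[...,1]<110)&(P[...,2]>166)&(P[...,2]<177)&(np.hypot(P[...,0]-561.3,P[...,1]+71.8)<36);Q=P[r]
hull=cv2.convexHull(Q[:,:2].astype(np.float32));print('ring',len(Q),np.median(Q,0),cv2.minEnclosingCircle(hull),np.percentile(Q[:,2],[5,50,95]))
```

```text
[276 104]
handle z [163.56525043 164.88748992 166.18780623]
yaw -44.610935 [  0.71189207  -0.70228887 497.32147     -9.726004  ]
plane [3.14797382e-02 2.39307438e-02 1.64756757e+02]
ring 1881 [559.59636063 -71.41028367 172.81422218] ((561.73193359375, -71.4839859008789), 32.393985748291016) [167.12583273 172.81422218 174.8747775 ]
```

View pics/w6.png

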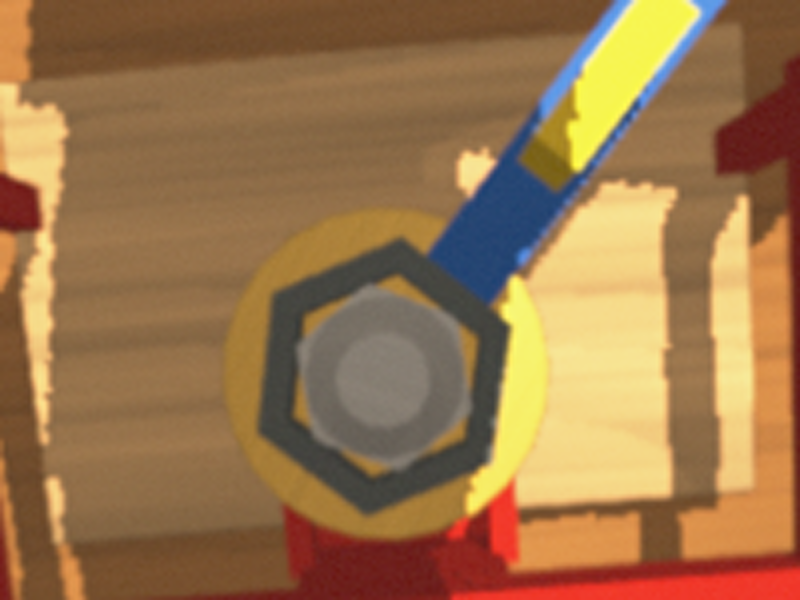

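The picture shows the wrench flat and concentric on the foot. The nut's hexagon shows inside the socket with corners near crop (370,285), (300,350), (395,468) and (470,405). Now I'll measure its angle.

Run:
```python
from nut import *
d=np.load('w6.npz',allow_pickle=True);s={k:(d[k].item() if d[k].ndim==0 else d[k]) for k in d}
h=cv2.cvtColor(s['image'],cv2.COLOR_RGB2HSV);k=s['z_map']>0;P=np.full((420,560,3),np.nan);P[k]=pts(s,k)
near=np.hypot(P[...,0]-561.5,P[...,1]+71.6)<26
g=near&(h[...,1]<90)&(h[...,2]>85)
v,u=np.nonzero(g);Q=plane(s,np.c_[u,v],164)[:,:2];print(len(Q))
w=widths(Q);f=(w[:60]+w[60:120]+w[120:])/3;print('flat',f.argmin(),f.min(),'corner',f.argmax(),f.max(),'fourier',(np.degrees(np.angle(np.sum(f*np.exp(6j*np.radians(np.arange(60))))))/6+30)%60)
c=(Q.max(0)+Q.min(0))/2;D=Q-c;a=np.degrees(np.arctan2(D[:,1],D[:,0]))%60;r=np.hypot(*D.T)
print('c',c,[(b,round(np.percentile(r[(a>=b)&(a<b+5)],97),1)) for b in range(0,60,5)])
# corners picked in the crop -> px
y=29;x=176;C=np.array([[370,285],[300,350],[395,468],[470,405]])/4-.375+[x,y]
W=plane(s,C,164)[:,:2]-c;print('corner angles',np.degrees(np.arctan2(W[:,1],W[:,0]))%60,np.hypot(*W.T))
Q=P[(cv2.inRange(h,(0,180,60),(6,255,255))>0)&(P[...,2]>155)&(P[...,2]<170)]
b=Q[(Q[:,0]>611)&(abs(Q[:,1]+72)<90)];l=cv2.fitLine(b[:,:2].astype(np.float32),cv2.DIST_HUBER,0,.01,.01).ravel();print('wall yaw',len(b),np.degrees(np.arctan2(l[1],l[0]))%180-90)
# ring dark outside hex yaw
g=(np.hypot(P[...,0]-561.5,P[...,1]+71.6)<36)&(h[...,2]<85)&(P[...,2]>170);v,u=np.nonzero(g);Q=plane(s,np.c_[u,v],172)[:,:2]
w=widths(Q);f=(w[:60]+w[60:120]+w[120:])/3;print('ring flat',f.argmin(),f.min(),f.max(),(np.degrees(np.angle(np.sum(f*np.exp(6j*np.radians(np.arange(60))))))/6+30)%60)
```

```text
1459
flat 38 39.63694834248303 corner 9 42.996917087238934 fourier 36.11155850582011
c [561.35823242 -71.71974698] [(0, np.float64(22.7)), (5, np.float64(22.3)), (10, np.float64(21.9)), (15, np.float64(21.4)), (20, np.float64(20.4)), (25, np.float64(19.6)), (30, np.float64(19.4)), (35, np.float64(19.3)), (40, np.float64(19.8)), (45, np.float64(20.0)), (50, np.float64(20.7)), (55, np.float64(22.0))]
corner angles [1.89397873 6.07276418 1.23491862 6.32976225] [22.20849639 21.39513667 22.49359037 22.51788591]
wall yaw 2442 -1.7049103
ring flat 53 282.6017408862348 293.0050012828695 49.549404726494814
```

The nut's flats measure about 34–36° (mod 60). Home is −24 − 1.7 ≡ 34.3°, so the nut is home. The wrench is flat (ring top 172.8 mm), centred within 1 mm and released, so I'm handing in.

```bash
python3 -c "
from rig import job
print(job.finish_job())"
```

```text
the job is handed in; nothing more can be done
None
```

The nut is tightened to its stop in two strokes (measured within about 2° of home), and the wrench sits flat, centred and released over it. The job is handed in, but the hand-in call returned no verdict.

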